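# Bring the big round seal over the ink pad

## Task

Turn the desk stamp carousel so that the big round seal hangs centred over the ink pad. Push gently and steadily with a fingertip on the side of one of its arms, do not touch the stamps or spin the wheel, do not shift or lift the stand, and leave the other things on the desk where they are.

Things in the scene. Friction and masses are not known exactly. Their poses are not given: they have to be found in the camera images.
- stand: Stamp carousel's stand, loose on the desk, dark steel, about 1.5 kg: round foot of 150 mm diameter, 14 mm thick, with a tongue 80 mm wide reaching 155 mm from the axis along the stand's own +x, which carries the ink pad; a post of 22 mm diameter rises from the middle. It stays put under light pushes. Origin: on the carousel's axis, at the underside; z up.
- pad (a point): Centre of the top of the ink pad, a round black cushion of 68 mm diameter in a flat round white tin of 74 mm, fixed on the stand's tongue, 110 mm from the axis along the stand's +x, 28 mm above the desk.
- hub (a point): Centre of the top of the carousel's hub (44 mm diameter), on the upright axis, 106 mm above the desk. From it run four straight steel arms 90 degrees apart, each 10 mm wide, underside 90 mm and top 102 mm above the desk, bare from 22 to 98 mm from the axis, then a collar of 24 mm diameter at 110 mm that holds a stamp. Between arms is open space down to the foot, except post and pad.
- carousel (a joint): Angle of the carousel about its upright axis, rad, counter-clockwise from above positive; 0 (or any whole number of turns) when the big round seal is over the pad. It turns either way with no stop within reach, and stiffly (0.06 N m of friction), so it stops when no longer pushed. A fingertip 80 mm above the desk and 60 mm from the axis meets the side of an arm with room around.
- seal_face (a point): Centre of the underside of the big round seal's die, 110 mm from the axis, 50 mm above the desk (22 mm above the pad when over it).
- big_round_seal: Stamp with a pale wooden round die of 50 mm diameter, 14 mm thick, on the arm that lies along the carousel's zero direction. Die underside 50 mm and handle top 123 mm above the desk; the handle is a round black grip of 22 mm diameter standing above the arm's end. Origin: centre of the die's underside, 110 mm from the carousel's axis. Not to be touched. 
- square_stamp: Stamp with a pale wooden square die of 32 mm side, on the arm 90 degrees counter-clockwise (from above) from the big round seal. Die underside 50 mm and handle top 123 mm above the desk; the handle is a round black grip of 22 mm diameter standing above the arm's end. Origin: centre of the die's underside, 110 mm from the carousel's axis. Not to be touched. 
- small_round_stamp: Stamp with a pale wooden round die of 26 mm diameter, hardly wider than its handle, on the arm 180 degrees from the big round seal. Die underside 50 mm and handle top 123 mm above the desk; the handle is a round black grip of 22 mm diameter standing above the arm's end. Origin: centre of the die's underside, 110 mm from the carousel's axis. Not to be touched. 
- long_stamp: Stamp with a pale wooden long die 64 by 18 mm, its length across the arm, on the arm 90 degrees clockwise from the big round seal. Die underside 50 mm and handle top 123 mm above the desk; the handle is a round black grip of 22 mm diameter standing above the arm's end. Origin: centre of the die's underside, 110 mm from the carousel's axis. Not to be touched. 
- thermos: Bystander: dull green upright thermos flask, 67 mm diameter, 204 mm tall, loose. Origin: centre of its underside.
- tea_jar: Bystander: tea jar, 80 mm diameter, 85 mm tall, loose. Origin: centre of its underside.
- torch: Bystander: hand torch standing on end, 48 mm diameter, 168 mm tall, loose. Origin: centre of its underside.
- stapler: Bystander: black stapler, 130 mm long (its x), 34 mm wide, 41 mm tall, loose. Origin: centre of its underside.

How it is judged (in metres and radians):
On the way, in this order (a step that is already met when the one before it is completed fails the run):
1. the fingers push on the carousel's arm (contact force between the fingers and carousel above 0.05 N).
2. the big round seal is over the ink pad (horizontal distance between seal_face and pad below 0.01 m), for 0.1 s.
At the end, for the whole second after the job is handed in: The centre of the big round seal is within 10 mm (horizontally) of the centre of the ink pad and the carousel is at rest; the stand stands flat within 15 mm of where it was, and so do the four bystanders (horizontal distance between seal_face and pad below 0.01 m and velocity of joint carousel between -0.05 and 0.05 rad/s and distance of each of stand, thermos, tea_jar, torch, stapler from where it was at the start of the episode below 0.015 m and angle between stand's own z axis and vertical below 0.03 rad); the robot touches nothing.
It fails at once if a stamp is touched (over 1 N) (contact force between any of the fingers, the arm and big_round_seal above 1 N or contact force between any of the fingers, the arm and square_stamp above 1 N or contact force between any of the fingers, the arm and small_round_stamp above 1 N or contact force between any of the fingers, the arm and long_stamp above 1 N).
It fails at once if the carousel is pushed or squeezed hard (over 20 N) (contact force between any of the fingers, the arm and carousel above 20 N).
It fails at once if the carousel is spun (over 4 rad/s) (velocity of joint carousel above 4 rad/s or velocity of joint carousel below -4 rad/s).
It fails at once if the stand is shifted over 15 mm, lifted or tipped (distance of stand from where it was at the start of the episode above 0.015 m or height (world z) of stand above 0.008 m or angle between stand's own z axis and vertical above 0.08 rad).
It fails at once if a bystander is moved over 15 mm (distance of any of thermos, tea_jar, torch, stapler from where it was at the start of the episode above 0.015 m).
It also fails if it takes over 54 s, if anything falls off the work surface, if the arm or the gripper's body presses on something with over 40 N, if the wrist force passes 120 N, or if a joint passes its speed limit or range.

## Robot

A 6-joint arm with a two-finger parallel gripper is mounted at the origin on the work surface. World frame = base frame: x ahead of the robot, y to its left, z up, the work surface at z = 0. Lengths are in m, angles in degrees, forces in N, time in s.
With the tool pointing down it reaches from about 0.375 to 0.9 m from the base axis. Payload 3.1 kg.
Tool frame: the origin (TCP) lies on the centre line of the jaws, within the pads' length; the fingertips stand 19 mm ahead of it and the grasp point (between the pads) is the TCP (finger_overhang is the distance from the TCP to the fingertips, in m); z points along the fingers, y is the line along which they close (so a half turn about z gives the same grasp; the last joint's range is limited). The gripper opens to 87 mm and grips with 3 to 60 N. Pads are 19 mm wide; open, the fingers measure 117 mm over their backs; the gripper's body (75 mm by 190 mm) begins 51 mm behind the grasp point.
Start: joints at [61.392, 30.224, 82.088, -0, 67.689, -10.227], TCP at [0.197, 0.593, 0.242] pointing down, gripper open.
Joint ranges: [-176.69, 176.69], [-43.24, 126.21], [12.49, 139.97], [-82, 262], [0, 151.66], [-163.58, 163.58]. Speed limits (degrees/s): [159.86, 159.86, 180, 180, 180, 180].

## Interface

Orientations are given as [roll, pitch, yaw] about the fixed x, y, z axes, in that order (R = Rz(yaw) Ry(pitch) Rx(roll)).
In Python, from bench import movep, movel, move_j, gripper_to, wait, ik, state, camera, camera_info, MotionError, close_job, search_frame, masks_of, finger_overhang gives the robot as it stands. The module is installed in compiled form; this text tells all that it offers. Calls block until the motion is done:
- movep(position, orientation): joint-space move of the TCP to a pose.
- movel(position, v=0.15, rot=None, threshold=None): straight line of the TCP; rot=None keeps the orientation; v is the mean speed in m/s. With threshold (N) it stops when the force on the tool has changed by that much, and returns True; else False.
- move_j(angles): joint-space move.
- gripper_to(opening, force=None): opening from 0.0 (shut) to 1.0 (fully open); force is the grip in N (None keeps the last); returns when the fingers have stopped.
- wait(seconds).
- ik(position, orientation): joint angles nearest the present ones, or None.
- state(): the state.
- camera(name): name is "scene" or "top" or "wrist"; returns (picture, depth): 480x640x3 uint8, blue, green, red; 480x640 float32, m along the optical axis (not along the pixel's ray), 0 where there is no reading.
- camera_info(name): a dict with "mtx" (3x3 intrinsics, pixels), "D" ([k1, k2, p1, p2, k3] as OpenCV has them; the pictures are not rectified), "R" (3x3) and "t" (3): a world point X has camera coordinates R X + t. Camera axes: x right, y down, z forward; pixel columns grow to the right and rows downward; lengths in m; the calibration is good to about 2 mm. A picture is of the moment at which its call begins: read the wrist's pose just before it. camera_info takes no time and is no camera call; for the wrist camera it gives the pose at the moment of the call.
A pose or a line that the arm cannot do raises MotionError and nothing moves.
- close_job(): hands the job in; it is judged then, once.
Trained networks look in the newest picture that a camera, given by its name, has taken for a name from the list of things; names that differ only in an ending like _2 or _b are one class to them, and where a whole thing is asked for, a point or a joint stands for the part that bears it (a point fixed in the world has none). Each returns a list of dicts, best first, with "conf" (0 to 1); they miss things now and then, are a little off and sometimes report something else, mostly with a low value. They report only what shows in the picture. A call takes as long as a camera call.
- search_frame(camera, name): "position" ([x, y, z] in m, in world coordinates, good to about 4 mm: the middle of the surface that is visible of it).
- masks_of(camera, name): "pixels" (480x640 bool, what is visible of it).
The state is a dict: "t": time; "joint_positions": joint angles; "dq": joint speeds; "joint_efforts": joint torques, N m; "ee_pos": TCP position; "tcp_rot": TCP orientation; "wrist_force": force on the tool from outside, world axes, zero at the start; "ft_torque": the same for the moment, N m; "gripper_width": opening from 0.0 (shut) to 1.0 (fully open); "finger_force": force on a finger pad.
Only numpy, scipy, OpenCV 4.12 (cv2) and the standard library are available. Lean on these libraries where they do the work, as an engineer would, in place of code of your own. Each camera call takes 0.05 s, during which the arm holds its last target. There are 200 camera calls.

## Working session

There is one attempt and no reset: what is moved stays moved. The work goes in short steps, each a Python script; the robot and the scene stay as the last script left them, time stands still between calls to the robot, and variables do not carry over. Pictures are saved under pics/ and viewed, at most 10 in all, crops included, and the job is handed in when it is done.

```bash
mkdir -p pics; python3 - <<'E'
from bench import *
import cv2
for c in ("top","scene"):
    im,d=camera(c); cv2.imwrite(f"pics/{c}0.png",im)
    for n in ["stand","pad","hub","seal_face","big_round_seal","square_stamp","small_round_stamp","long_stamp","thermos","tea_jar","torch","stapler"]:
        print(c,n,[([round(float(v),3) for v in r["position"]],round(r["conf"],2)) for r in search_frame(c,n)[:3]])
print(state()["t"])
E
```

```text
top stand [([0.495, -0.07, 0.011], 0.91)]
top pad [([0.499, -0.074, 0.016], 0.85), ([0.765, -0.207, 0.155], 0.55), ([0.775, 0.18, 0.041], 0.53)]
top hub [([0.474, -0.045, 0.101], 0.86), ([0.544, -0.147, 0.121], 0.21)]
top seal_face [([0.419, 0.031, 0.065], 0.8)]
top big_round_seal [([0.42, 0.025, 0.065], 0.74)]
top square_stamp [([0.399, -0.124, 0.065], 0.47)]
top small_round_stamp [([0.546, -0.151, 0.12], 0.61)]
top long_stamp [([0.572, 0.007, 0.067], 0.52)]
top thermos [([0.567, -0.373, 0.191], 0.78), ([0.772, 0.184, 0.04], 0.63)]
top tea_jar [([0.529, 0.364, 0.086], 0.75)]
top torch [([0.767, -0.204, 0.15], 0.77)]
top stapler [([0.775, 0.183, 0.038], 0.92), ([0.573, 0.006, 0.07], 0.39)]
scene stand [([0.51, -0.068, 0.029], 0.69)]
scene pad [([0.504, -0.068, 0.026], 0.59)]
scene hub [([0.497, -0.036, 0.098], 0.95), ([0.78, -0.199, 0.113], 0.29)]
scene seal_face [([0.423, 0.035, 0.065], 0.76)]
scene big_round_seal [([0.426, 0.032, 0.063], 0.82)]
scene square_stamp [([0.423, 0.038, 0.062], 0.62)]
scene small_round_stamp [([0.555, -0.148, 0.078], 0.57)]
scene long_stamp []
scene thermos [([0.583, -0.372, 0.139], 0.57), ([0.556, -0.147, 0.081], 0.19)]
scene tea_jar [([0.552, 0.368, 0.072], 0.98)]
scene torch [([0.78, -0.198, 0.113], 0.7)]
scene stapler [([0.789, 0.19, 0.04], 0.67)]
1.3
```

View pics/top0.png

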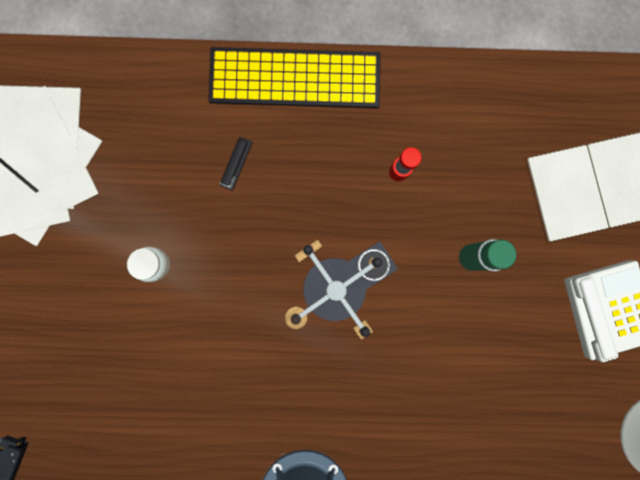

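View pics/scene0.png

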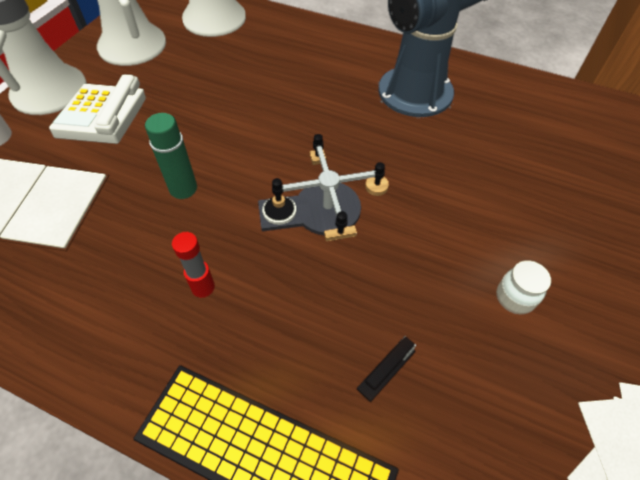

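Top view: hub at (336,290), white pad tin at (374,264), with the small stamp over it. The big seal at (296,318) is about half a turn away. The square stamp is at (364,330) and the long one at (308,250). Next I refine these with depth.

```bash
cat > h.py <<'E'
from bench import *
import cv2, numpy as np
def cloud(c="top"):
    k=camera_info(c); im,d=camera(c)
    v,u=np.mgrid[0:480,0:640]
    p=cv2.undistortPoints(np.stack([u,v],-1).reshape(-1,1,2).astype(np.float64),k["mtx"],np.array(k["D"])).reshape(480,640,2)
    P=np.dstack([p[...,0]*d,p[...,1]*d,d])
    return im,(P-k["t"])@np.array(k["R"]),d>0
def circ(xy,r):
    from scipy.optimize import least_squares
    return least_squares(lambda c:np.hypot(*(xy-c).T)-r,xy.mean(0),loss='soft_l1',f_scale=.002).x
def measure(hub0=(0.474,-0.045)):
    im,W,ok=cloud(); r=np.hypot(W[...,0]-hub0[0],W[...,1]-hub0[1]); z=W[...,2]
    m=ok&(r<.024)&(z>.098); a=W[m]; hub=(a.max(0)+a.min(0))[:2]/2
    out={"hub":hub,"hubz":np.median(a[:,2])}
    r=np.hypot(W[...,0]-hub[0],W[...,1]-hub[1])
    m=(ok&(r>.09)&(r<.135)&(z>.112)&(z<.135)).astype(np.uint8)
    n,l=cv2.connectedComponents(m)
    out["handles"]=[]
    for i in range(1,n):
        q=W[l==i]
        if len(q)>8:
            c=(q.max(0)+q.min(0))/2-hub.tolist()[0]*0 if False else (q.max(0)+q.min(0))/2
            out["handles"].append((np.round(c,3).tolist(),len(q),round(float(np.hypot(*(c[:2]-hub))),3),round(float(np.degrees(np.arctan2(*(c[:2]-hub)[::-1]))),1)))
    m=ok&(im.min(2)>140)&(r>.06)&(r<.16)&(z<.045)&(z>.01)
    q=W[m]; c=circ(q[:,:2],.0355); out["pad"]=(c,len(q),np.median(q[:,2]),np.hypot(*(c-hub)),np.degrees(np.arctan2(*(c-hub)[::-1])))
    m=ok&(im[...,2]>im[...,0]*1.0+40)&(r>.07)&(r<.145)&(z>.045)&(z<.085)
    n,l=cv2.connectedComponents(m.astype(np.uint8))
    out["dies"]=[]
    for i in range(1,n):
        q=W[l==i]
        if len(q)>25:
            c=(q.max(0)+q.min(0))/2
            out["dies"].append((np.round(c,3).tolist(),len(q),round(float(np.hypot(*(c[:2]-hub))),3),round(float(np.degrees(np.arctan2(*(c[:2]-hub)[::-1]))),1)))
    return out
E
python3 - <<'E'
from h import *
for k,v in measure().items(): print(k,v)
s=state(); print(s["tcp_rot"],finger_overhang)
hub=np.array([.477,-.045])
for y in range(-180,180,30):
    r=[]
    for th in range(0,360,45):
        t=np.radians(th); q=ik([hub[0]+.06*np.cos(t),hub[1]+.06*np.sin(t),.099],[180,0,y])
        r.append(None if q is None else int(q[5]))
    print(y,r)
E
```

```text
hub [ 0.47642945 -0.04640609]
hubz 0.10567707472243047
handles [([0.571, 0.005, 0.12], 69, 0.108, 28.3), ([0.547, -0.149, 0.12], 71, 0.124, -55.3), ([0.418, 0.029, 0.122], 57, 0.096, 127.5), ([0.393, -0.125, 0.119], 74, 0.114, -136.7)]
pad (array([ 0.54299825, -0.15159521]), 194, np.float64(0.023913156326365106), np.float64(0.12448356370535642), np.float64(-57.67237722593515))
dies [([0.583, -0.013, 0.062], 68, 0.112, 17.3), ([0.558, 0.021, 0.061], 73, 0.106, 39.4), ([0.418, 0.029, 0.061], 242, 0.095, 127.9), ([0.402, -0.134, 0.062], 39, 0.115, -130.6), ([0.388, -0.116, 0.061], 46, 0.113, -141.9)]
[1.79998520e+02 2.85580039e-04 1.61619359e+02] 0.019
-180 [-106, -102, -101, -105, -111, -115, -115, -111]
-150 [-136, -132, -131, -135, -141, -145, -145, -141]
-120 [None, -162, -161, None, None, None, None, None]
-90 [163, None, None, None, 158, 154, 154, 158]
-60 [133, 137, 138, 134, 128, 124, 124, 128]
-30 [103, 107, 108, 104, 98, 94, 94, 98]
0 [73, 77, 78, 74, 68, 64, 64, 68]
30 [43, 47, 48, 44, 38, 34, 34, 38]
60 [13, 17, 18, 14, 8, 4, 4, 8]
90 [-16, -12, -11, -15, -21, -25, -25, -21]
120 [-46, -42, -41, -45, -51, -55, -55, -51]
150 [-76, -72, -71, -75, -81, -85, -85, -81]
```

The opposite handles' midpoints agree, giving an axis at (0.482, -0.060). The first hub estimate was clipped by its mask. With that axis the handles sit at r = 0.110 with 90° spacing, and the pad is at r = 0.110, -56.3°. The big seal is at 125.8°, so it needs +178° CCW. I'll push the long-stamp arm at r = 60 mm and stop short first.

```bash
cat >> h.py <<'E'
A=np.array([.4822,-.060]); OFF=np.degrees(np.arcsin(14.5/60))
def pose(phi,z=.099,r=.06,lead=OFF):   # finger behind (cw of) the arm at world angle phi
    t=np.radians(phi-lead); return [A[0]+r*np.cos(t),A[1]+r*np.sin(t),z],[180,0,(phi-lead+OFF-90+180)%360-180]
def look():
    o=measure(A); print("hub",o["hub"],o["hubz"]); print("pad",o["pad"])
    for k in("handles","dies"):
        for c,n,*_ in o[k]:
            d=np.array(c[:2])-A; print(k,c,n,round(float(np.hypot(*d)),4),round(float(np.degrees(np.arctan2(d[1],d[0]))),1))
E
python3 - <<'E'
from h import *
look()
gripper_to(0.0)
p,r=pose(36.1-24,.25); movep(p,r)
p,r=pose(36.1-24); movel(p,v=.12)
print(state()["t"],state()["wrist_force"])
for phi in np.linspace(36.1-24,36.1+171,14)[1:]:
    p,r=pose(phi); movel(p,v=.03,rot=r)
    f=np.array(state()["wrist_force"]); print(round(phi,1),np.round(f,2))
    if np.hypot(*f[:2])>8: print("STOP");break
print(state()["t"])
look(); cv2.imwrite("pics/top1.png",camera("top")[0])
E
```

```text
hub [ 0.48247219 -0.06047678] 0.10565237778260701
pad (array([ 0.54318687, -0.15169525]), 207, np.float64(0.02426059135071424), np.float64(0.10957682445453577), np.float64(-56.35240699405072))
handles [0.571, 0.005, 0.12] 73 0.11 36.2
handles [0.547, -0.149, 0.12] 70 0.1101 -53.9
handles [0.418, 0.028, 0.12] 74 0.1089 126.1
handles [0.394, -0.125, 0.121] 74 0.1096 -143.6
dies [0.583, -0.013, 0.062] 69 0.1112 25.0
dies [0.558, 0.021, 0.062] 74 0.1109 46.9
dies [0.418, 0.029, 0.061] 241 0.1097 125.8
dies [0.402, -0.134, 0.06] 39 0.1091 -137.3
dies [0.388, -0.116, 0.062] 46 0.1096 -149.3
6.95 [ 0.43631034 -0.06725285 -0.09209798]
27.1 [-0.38 -0.95  0.79]
42.1 [ 0.41 -0.17 -0.19]
57.1 [-1.25 -0.91  0.23]
72.1 [-0.17 -0.24  0.21]
87.1 [-0.22  0.05  0.39]
102.1 [ 0.2 -1.3 -0.6]
117.1 [ 0.02 -0.11 -0.46]
132.1 [ 1.37 -0.04  0.83]
147.1 [-0.08 -0.55  0.16]
162.1 [ 0.16 -0.25 -0.2 ]
177.1 [-0.66 -0.53  0.4 ]
192.1 [-0.26 -0.07  0.35]
207.1 [-0.3   0.24  0.24]
15.725
hub [ 0.48165014 -0.05910524] 0.19386681013610405
pad (array([ 0.54304198, -0.15208909]), 181, np.float64(0.0234261260306366), np.float64(0.11142241349184073), np.float64(-56.565535205213344))
handles [0.578, -0.006, 0.118] 70 0.11 29.4
handles [0.536, -0.156, 0.119] 72 0.11 -60.7
handles [0.429, 0.035, 0.121] 71 0.1089 119.2
dies [0.577, -0.005, 0.061] 90 0.1096 30.1
dies [0.537, -0.155, 0.06] 231 0.1097 -60.0
```

View pics/top1.png

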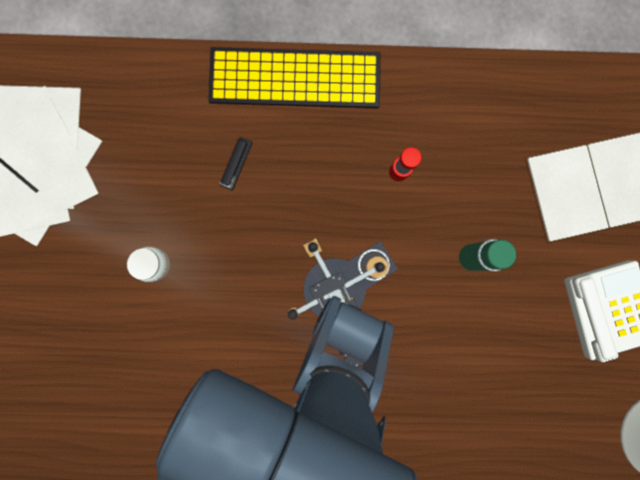

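The big round seal (pale die near (376,266)) is now almost over the tin, at -60.4° against -56.4°. I push 4° more, back off, lift and look.

```bash
python3 - <<'E'
from h import *
p,r=pose(211.1); movel(p,v=.01,rot=r); wait(.3)
p,r=pose(211.1-18); movel(p,v=.04,rot=r)
p[2]=.25; movel(p,v=.12)
q=state()["joint_positions"]; q=list(q); q[0]+=60; move_j(q)
look(); print(state()["t"]); im=camera("top")[0]
cv2.imwrite("pics/top2.png",cv2.resize(im[210:360,260:460],None,fx=4,fy=4))
for n in ["thermos","tea_jar","torch","stapler"]: print(n,[np.round(r["position"],3) for r in search_frame("top",n)[:1]])
E
```

```text
hub [ 0.48246682 -0.06050882] 0.10581544770271367
pad (array([ 0.54308001, -0.15169747]), 209, np.float64(0.023621980998763187), np.float64(0.10949579688243563), np.float64(-56.38797715261867))
handles [0.575, -0.001, 0.119] 71 0.11 32.4
handles [0.543, -0.151, 0.12] 73 0.1094 -56.3
handles [0.423, 0.032, 0.118] 75 0.1094 122.8
handles [0.391, -0.12, 0.12] 75 0.1092 -146.7
dies [0.575, 0.0, 0.061] 92 0.1105 32.9
dies [0.543, -0.152, 0.062] 238 0.1103 -56.5
dies [0.403, -0.136, 0.061] 79 0.1098 -136.2
dies [0.38, -0.102, 0.059] 85 0.1105 -157.7
20.3333
thermos [array([ 0.566, -0.373,  0.195])]
tea_jar [array([0.531, 0.362, 0.084])]
torch [array([ 0.393, -0.118,  0.071])]
stapler [array([0.772, 0.182, 0.035])]
```

View pics/top2.png

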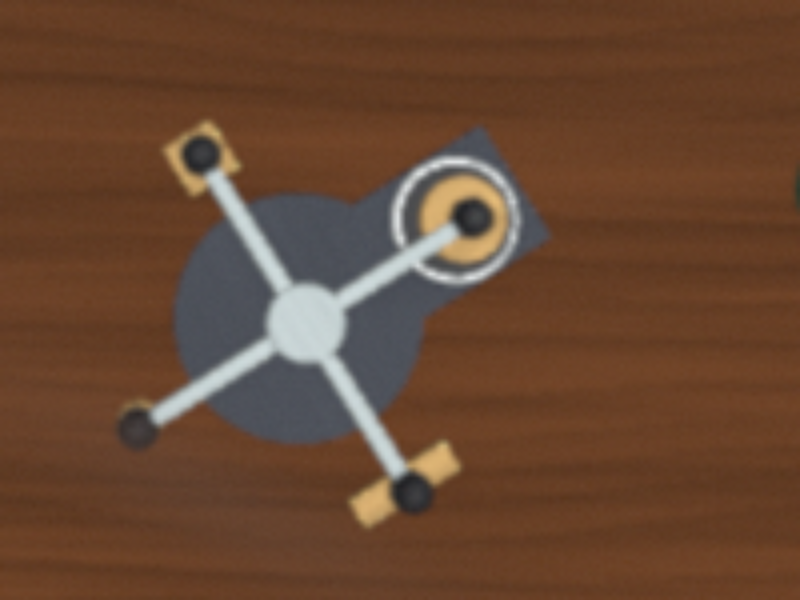

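The crop shows the big seal die (462,218) inside the white tin ring (456,218). Seal and pad both measure (0.543, -0.152), and the arm is clear. The "torch" reading at (0.393, -0.118) is a false detection on a stamp; the arm never went near the torch.

```bash
python3 -c "
from bench import *
print(close_job())"
```

```text
the job is handed in; nothing more can be done
None
```

The job is handed in: the big round seal measures within about 1 mm of the ink pad's centre, and the stand did not measurably shift. The thermos, tea jar and stapler read where they were; the torch was not re-measured, but the arm stayed clear of it.

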